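# Hold a spring clip open over the edge of an instruction board

### The arm

A 6-joint arm with a two-finger parallel gripper is mounted at the origin on the work surface. World frame = base frame: x ahead of the robot, y to its left, z up, the work surface at z = 0. Lengths are in m, angles in degrees, forces in N, time in s.
With the tool pointing down it reaches from about 0.4 to 0.825 m from the base axis. Payload 7 kg.
Tool frame: the origin (TCP) lies between the finger pads; the fingertips stand 25 mm ahead of it and the grasp point (between the pads) lies 6 mm ahead of it; z points along the fingers, y is the line along which they close (so a half turn about z gives the same grasp; the last joint's range is limited). The gripper opens to 88 mm and grips with 3 to 60 N. Pads are 19 mm wide; open, the fingers measure 130 mm over their backs; the gripper's body (78 mm by 193 mm) begins 47 mm behind the grasp point.
Start: joints at [89.788, 20.546, 0.682, 0, -70.136, -16.507], TCP at [0.194, 0.646, 0.252] pointing down, gripper open.
Joint ranges: [-176.03, 176.03], [-82.01, 121.73], [-58.28, 71.71], [-173.87, 95.51], [-174.79, -0.11], [-173.66, 173.66]. Speed limits (degrees/s): [136.94, 136.94, 172.46, 180, 180, 180].

### API

Orientations are given as [roll, pitch, yaw] about the fixed x, y, z axes, in that order (R = Rz(yaw) Ry(pitch) Rx(roll)).
In Python, from plant import ctrl, telemetry, snapshot gives the robot as it stands (ctrl), with the cameras as plain functions and the readings (telemetry).
- The arm moves only by the tool drive_effector, called after "Request:" in YAML: its name, and indented under it one key for each argument. Schema: {"type":"object","properties":{"offsets":{"type":"array","items":{"type":"number"},"minItems":5,"maxItems":40},"only":{"type":"string"},"quiet":{"type":"boolean"},"lines":{"type":"string"}},"required":["offsets"],"additionalProperties":false}. offsets is one flat list of numbers that holds 1 to 8 rows one after another, with no inner brackets; each row has 5 numbers: dx, dy, dz in m, then a turn about the tool's z in degrees, then the finger opening in m; each row is the pose to reach, as a shift and turn from the pose commanded when the call began, along the tool's axes at that moment; what a row does not reach only later rows make up. A row lasts 1/8 s, in which the tool goes at most 0.0625 m and 10.7 degrees, less where a joint would pass 70% of its speed; a pose out of reach is approached as far as the arm can. The fingers move at their own pace and stop on an object; the grip force is fixed at half the most. Time passes only in rows, so rows that do not move let the fingers close. The tool returns the time, the measured TCP pose, the force, the opening and the grip force at its end. only (a regular expression) keeps the lines of the reply that match it, lines (a string "A,B") keeps lines A to B, and quiet returns only ok. Input that does not fit is refused with a message, and nothing moves.
- telemetry.get_obs(): the state, without advancing time (a new reading comes with each control period).
- snapshot(name): name is "scene" or "side" or "wrist"; returns a dict with "frame" (480x640x3 uint8, red, green, blue), "z_map" (480x640 float32, m along the optical axis (not along the pixel's ray), 0 where there is no reading), "fovy" (degrees; the focal length in pixels is half the picture's height over the tangent of half this angle, whatever the lens; pixels are square), "cx", "cy" (the principal point, pixels), "R" (3x3) and "t" (3): a world point X has camera coordinates R X + t; the wrist camera has in their place "T_tool_cam" (4x4, takes a point from camera to tool coordinates, whose origin is the TCP and whose axes are the flange's). Camera axes: x right, y down, z forward; pixel columns grow to the right and rows downward; lengths in m; the calibration is good to about 2 mm. A picture is of the moment at which its call begins: read the wrist's pose just before it.
- ctrl.close_job(): hands the job in; it is judged then, once.
The state is a dict: "clock": time; "joint_pos": joint angles; "qvel": joint speeds; "tau": joint torques, N m; "tool_pos": TCP position; "orientation": TCP orientation; "force": force on the tool from outside, world axes, zero at the start; "moment": the same for the moment, N m; "opening": finger opening in m; "gripper_force": force on a finger pad.
Only numpy, scipy, OpenCV 4.12 (cv2) and the standard library are available. Lean on these libraries where they do the work, as an engineer would, in place of code of your own. Each camera call takes 0.05 s, during which the arm holds its last target. There are 200 camera calls.

### The job

Take the instruction board with the orange mark out of the black rack and stand it, bottom edge fully down and roughly central, in the slot of the aluminium stand. Then squeeze the blue spring clip by its tails, lift it off its parking fin and bring it down over the top edge of the board at the orange mark, so that the edge is well inside the wide-open jaws but neither jaw nor hinge touches it. Finish like that, still squeezing and holding the clip gaping around the edge (a colleague will slip in the new sheet), and leave the other board, the bottle, the parts tray and the screwdriver where they are.

Things in the scene. Friction and masses are not known exactly. Their poses are not given: they have to be found in the camera images.
- board: white rigid instruction board, 8 mm thick (its x), 140 mm long (its y), 110 mm high (its z), about 120 g, with an orange mark at one end of its top edge and a pale blue picture on both faces. Origin: centre of the bottom edge. It starts upright in one of the two slots of the rack (it may lean by up to 4 degrees) with its upper 65 mm free above the rack; take it from above across its thickness
- board_mark (a point): middle of the orange mark on the board's top edge: 35 mm along +y from the middle of the board, 110 mm above its bottom. The mark is 30 mm long along the edge and 28 mm high, on both faces and the top
- spare_board: the same board with a green mark instead of orange; stands in the other slot of the rack; origin and axes as for the board. To be left alone
- rack: fixed black rack, base 170 x 150 x 8 mm; two slots along its y, at x = -45 and +45 mm, each 11 mm wide and 140 mm long, slot floor at z = 8 mm, straight walls up to z = 40 mm, then lips that flare outward up to z = 52 mm. Origin: centre of its underside
- stand: fixed aluminium stand, base 100 x 160 x 8 mm, with one slot along its y at x = 0, 10 mm wide and 150 mm long with open ends, slot floor at z = 8 mm, straight walls up to z = 36 mm, then lips that flare outward to a mouth about 28 mm wide at z = 48 mm. Origin: centre of its underside. The board may stand in it either way round
- post: fixed dark base plate 110 x 110 x 10 mm with an upright aluminium fin 4 mm thick (x), 70 mm long (y), top at z = 60 mm, on which the clip is parked. Origin: centre of its underside
- clip: blue spring clip like a large peg, 30 mm wide (its y), 60 g. Origin: on the steel hinge pin (5 mm radius, along y); z points from jaws to tails. It starts upright on the post's fin, jaws down and biting the fin, pin resting on the fin's top; squeeze it open, then lift it over 40 mm to clear the fin
- clip_grip (a point): between the clip's two tails, 28 mm above the pin: squeeze here from above, across the clip's x. The tails rise to 45 mm above the pin; their tops are about 47 mm apart over the outside at the start; fully squeezed they stand parallel, 26 mm over the outside, at a stop. That takes about 7 N on each tail; a grip of 20 to 30 N holds it at the stop and does no harm
- clip_mouth (a point): middle of the clip's mouth, 42 mm below the pin, level with the jaw ends. Each jaw ends in a black rubber pad 10 mm high; fully squeezed, the inside gap between the jaw ends is about 24 mm
- jaw_a (a joint): opening angle of the clip's +x jaw: 0 shut, 0.26 rad fully squeezed (stop), spring-closed
- jaw_b (a joint): opening angle of the clip's -x jaw: 0 shut, 0.26 rad fully squeezed (stop), spring-closed
- bottle: yellow dispensing bottle with a red cap, 44 mm across, 110 mm high, origin centre of its underside. To be left alone
- parts_tray: black parts tray, 90 x 130 x 30 mm, origin centre of its underside. To be left alone
- driver: screwdriver with an orange handle lying on the bench near the robot, along its x, under 35 mm high. To be left alone

How it is judged (in metres and radians):
On the way, in this order (a step that is already met when the one before it is completed fails the run):
1. the board stands in the stand, let go (x of board in the frame of stand between -0.007 and 0.007 m and y of board in the frame of stand between -0.03 and 0.03 m and z of board in the frame of stand below 0.013 m and angle between board's own z axis and vertical below 0.16 rad and angle between the y axis of board and the y axis of stand, either way round below 0.12 rad and contact force between the fingers and board below 0.5 N and linear speed of board below 0.02 m/s), for 0.2 s.
2. the clip, squeezed open, is lifted off its fin (value of joint each of jaw_a, jaw_b above 0.19 rad and z of clip in the frame of post above 0.11 m and contact force between clip and the fingers above 2 N), for 0.1 s.
At the end, for the whole second after the job is handed in: Board in the slot: down within 5 mm, central within 30 mm, upright within 9 deg, not gripped. Clip held (over 2 N) and still, jaws past 0.19 rad, upright and in line within 14 deg, within 16 mm of the mark, edge 7 mm or more inside the jaws, 1 mm or more below the pin, touching under 0.5 N (x of board in the frame of stand between -0.007 and 0.007 m and y of board in the frame of stand between -0.03 and 0.03 m and z of board in the frame of stand below 0.013 m and angle between board's own z axis and vertical below 0.16 rad and angle between the y axis of board and the y axis of stand, either way round below 0.12 rad and contact force between each of the fingers, clip and board below 0.5 N and value of joint each of jaw_a, jaw_b above 0.19 rad and x of board_mark in the frame of clip between -0.009 and 0.009 m and y of board_mark in the frame of clip between -0.016 and 0.016 m and z of board_mark in the frame of clip between -0.035 and -0.006 m and angle between the y axis of clip and the y axis of board, either way round below 0.25 rad and angle between clip's own z axis and vertical below 0.25 rad and contact force between clip and stand below 0.5 N and contact force between clip and the fingers above 2 N and linear speed of clip below 0.03 m/s); the arm keeps its last pose, push and grip.
It fails at once if the spare board is disturbed (moved over 20 mm or tipped) (distance of spare_board from where it was at the start of the episode above 0.02 m or angle between spare_board's own z axis and vertical above 0.3 rad).
It fails at once if the bottle is disturbed (moved over 20 mm or tipped) (distance of bottle from where it was at the start of the episode above 0.02 m or angle between bottle's own z axis and vertical above 0.3 rad).
It fails at once if the parts tray is disturbed (moved over 20 mm or tipped) (distance of parts_tray from where it was at the start of the episode above 0.02 m or angle between parts_tray's own z axis and vertical above 0.3 rad).
It fails at once if the driver is disturbed (moved over 20 mm) (distance of driver from where it was at the start of the episode above 0.02 m).
It also fails if it takes over 58 s, if anything falls off the work surface, if the arm or the gripper's body presses on something with over 40 N, if the wrist force passes 120 N, or if a joint passes its speed limit or range.

## Working session

There is one attempt and no reset: what is moved stays moved. The work goes in short steps, Python scripts to look and compute and a tool call to move; the robot and the scene stay as the last step left them, time stands still between calls to the robot, and variables do not carry over. Pictures are saved under pics/ and viewed, at most 10 in all, crops included, and the job is handed in when it is done.

```bash
ls; mkdir -p pics; python3 - <<'E'
from plant import ctrl, telemetry, snapshot
import cv2,numpy as np
print(telemetry.get_obs())
for n in("scene","side","wrist"):
    s=snapshot(n); cv2.imwrite(f"pics/{n}0.png",s["frame"][:,:,::-1])
    np.savez(f"{n}0.npz",**s)
    print(n,{k:(v if np.size(v)<20 else v.shape) for k,v in s.items()})
E
```

```text
pics
plant.py
{'clock': 0.0, 'joint_pos': array([ 8.97877466e+01,  2.05900912e+01,  6.34937792e-01, -1.93287269e-02,
       -7.01347180e+01, -1.65076621e+01]), 'qvel': array([-0.01151542,  0.01225749, -0.02048616,  0.08383084, -0.02980282,
        0.05551912]), 'tau': array([-1.18912860e-03, -5.82718134e+01,  2.93078935e+01,  6.99760392e+00,
        6.88961009e-03, -1.47287392e-04]), 'tool_pos': array([0.19408259, 0.64604563, 0.25064914]), 'orientation': array([ 1.79908670e+02, -8.11728353e-03, -1.67264914e+01]), 'force': array([ 0.23542628,  0.21779316, -0.15709156]), 'moment': array([0.02307727, 0.04068299, 0.00181859]), 'gripper_force': 0.0, 'opening': 0.08781881361335678}
scene {'frame': (480, 640, 3), 'z_map': (480, 640), 'fovy': 50.93634478000039, 'cx': 317.42630633772933, 'cy': 230.80846460841903, 'R': array([[ 0.7215974 ,  0.69230959,  0.00215068],
       [ 0.52179393, -0.54182125, -0.65890882],
       [-0.45500361,  0.4765891 , -0.75221975]]), 't': array([-0.4172189 , -0.22935981,  1.38957985])}
side {'frame': (480, 640, 3), 'z_map': (480, 640), 'fovy': 51.994725166584715, 'cx': 314.586196945563, 'cy': 241.53105447297781, 'R': array([[-0.99614452, -0.08505492,  0.0214884 ],
       [-0.07321009,  0.67101688, -0.73781883],
       [ 0.04833604, -0.73654736, -0.67465667]]), 't': array([0.56023002, 0.12944796, 1.03574611])}
wrist {'frame': (480, 640, 3), 'z_map': (480, 640), 'fovy': 59.424850387736356, 'cx': 325.00279617570976, 'cy': 242.03905649965859, 'T_tool_cam': array([[ 8.38157607e-05, -9.53418401e-01, -3.01651033e-01,
         8.19569104e-02],
       [ 9.99999825e-01, -9.69678106e-05,  5.84339590e-04,
         9.80304169e-04],
       [-5.86370557e-04, -3.01651029e-01,  9.53418226e-01,
        -1.33782240e-01],
       [ 0.00000000e+00,  0.00000000e+00,  0.00000000e+00,
         1.00000000e+00]])}
```

View pics/scene0.png

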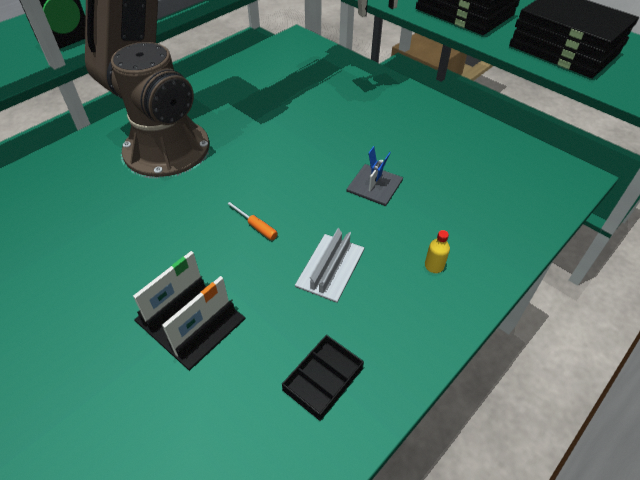

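View pics/side0.png

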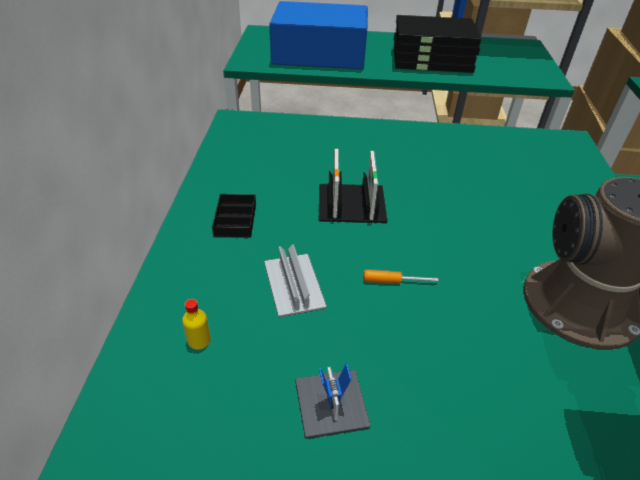

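The scene view shows the orange-marked board at about (198,315), with its mark at (210,290). The spare is at (168,285), the stand at (330,265), the clip on its post at (376,165), the bottle at (437,250), the tray at (322,375) and the driver at (255,222). In the side view the board is at (336,183), the stand at (293,283) and the clip at (335,383).

```bash
cat > h.py <<'E'
import numpy as np, cv2
from scipy.spatial.transform import Rotation as Ro
def load(n): return dict(np.load(n+".npz"))
def ext(s,obs=None):
    """camera->world R,c"""
    if "R" in s: return s["R"].T, -s["R"].T@s["t"]
    Rt=Ro.from_euler("xyz",s["ori"],degrees=True).as_matrix(); T=s["T_tool_cam"]
    return Rt@T[:3,:3], Rt@T[:3,3]+s["pos"]
def dirs(s,uv):
    f=240/np.tan(np.radians(float(s["fovy"]))/2); uv=np.atleast_2d(uv).astype(float)
    return np.c_[(uv[:,0]-s["cx"])/f,(uv[:,1]-s["cy"])/f,np.ones(len(uv))]
def plane(s,uv,z):
    R,c=ext(s); d=dirs(s,uv)@R.T; return c+d*((z-c[2])/d[:,2])[:,None]
def depth(s,uv):
    R,c=ext(s); uv=np.atleast_2d(uv).astype(int); return (dirs(s,uv)*s["z_map"][uv[:,1],uv[:,0]][:,None])@R.T+c
def tri(s1,u1,s2,u2):
    A=[];b=[]
    for s,u in((s1,u1),(s2,u2)):
        R,c=ext(s); d=(dirs(s,u)@R.T)[0]; d/=np.linalg.norm(d); P=np.eye(3)-np.outer(d,d); A.append(P); b.append(P@c)
    x=np.linalg.lstsq(np.vstack(A),np.hstack(b),rcond=None)[0]; return x, np.linalg.norm(np.vstack(A)@x-np.hstack(b))
def mask(s,h0,h1,s0,v0,s1=255,v1=255):
    return cv2.inRange(cv2.cvtColor(s["frame"],cv2.COLOR_RGB2HSV),(h0,s0,v0),(h1,s1,v1))
def px(m): return np.argwhere(m>0)[:,::-1]
def snap(name,tag):
    from plant import ctrl, telemetry, snapshot
    o=telemetry.get_obs(); s=snapshot(name)
    if name=="wrist": s["pos"]=o["tool_pos"]; s["ori"]=o["orientation"]
    np.savez(tag+".npz",**s); cv2.imwrite(f"pics/{tag}.png",s["frame"][:,:,::-1]); return s
E
python3 - <<'E'
from h import *
np.set_printoptions(precision=4,suppress=True)
for n in("scene0","side0"):
    s=load(n)
    yy,xx=np.mgrid[0:480,0:640]; P=depth(s,np.c_[xx.ravel(),yy.ravel()]).reshape(480,640,3)
    ok=(s["z_map"]>0)&(P[...,0]>0.2)&(P[...,0]<1)&(abs(P[...,1])<.9)
    t=mask(s,60,95,80,40); q=P[(t>0)&ok&(abs(P[...,2])<.03)]; print(n,"table z",np.median(q[:,2]),q[:,2].std())
    for nm,a in dict(orange=(8,18,180,150),green=(50,75,150,80),blue=(105,125,150,60),white=(0,180,0,190,40),yellow=(22,32,150,120),dark=(0,180,0,0,90,75)).items():
        m=(mask(s,*a)>0)&ok&(P[...,2]>0.004)
        k,l,st,c=cv2.connectedComponentsWithStats(m.astype(np.uint8))
        for i in range(1,k):
            if st[i,4]>25:
                q=P[l==i]; print(nm,st[i,4],c[i].round(),"med",np.median(q,0),"lo",np.percentile(q,3,axis=0),"hi",np.percentile(q,97,axis=0))
E
```

```text
scene0 table z 0.0007668548015188903 0.0020963000500078656
orange 255 [261. 226.] med [ 0.4231 -0.026   0.0239] lo [ 0.3839 -0.0331  0.0158] hi [ 0.4562 -0.0141  0.0285]
orange 59 [208. 288.] med [ 0.5345 -0.2496  0.1189] lo [ 0.5298 -0.2621  0.1168] hi [ 0.5386 -0.237   0.1213]
green 66 [178. 262.] med [ 0.4445 -0.2516  0.1187] lo [ 0.439  -0.2643  0.1155] hi [ 0.4483 -0.2379  0.1211]
blue 116 [372. 158.] med [0.4943 0.2801 0.0826] lo [0.4871 0.2694 0.0603] hi [0.5044 0.2958 0.1067]
blue 80 [381. 168.] med [0.52   0.2823 0.0649] lo [0.5137 0.2742 0.0288] hi [0.5326 0.3015 0.1069]
white 40 [238. 209.] med [ 0.3376 -0.0234  0.0164] lo [ 0.3017 -0.0265  0.0127] hi [ 0.3694 -0.0204  0.0184]
white 594 [313. 264.] med [ 0.5768 -0.0179  0.0089] lo [ 0.5442 -0.0722  0.0062] hi [0.629  0.066  0.0474]
white 793 [344. 272.] med [0.641  0.0172 0.0088] lo [ 0.6091 -0.0498  0.0058] hi [0.6705 0.0909 0.0119]
white 28 [188. 254.] med [ 0.4425 -0.2266  0.1187] lo [ 0.4388 -0.2346  0.1163] hi [ 0.4473 -0.2177  0.1214]
white 150 [153. 282.] med [ 0.448  -0.3114  0.1184] lo [ 0.4431 -0.3526  0.1157] hi
[... 1897 characters left out ...]
ed [0.637  0.0294 0.0083] lo [ 0.6078 -0.0465  0.0056] hi [0.6679 0.0934 0.0109]
yellow 674 [195. 328.] med [0.7649 0.1905 0.0649] lo [0.7513 0.1698 0.0096] hi [0.7838 0.1965 0.0875]
dark 2061 [351. 203.] med [ 0.4934 -0.2595  0.0094] lo [ 0.413  -0.3469  0.0055] hi [ 0.569  -0.2104  0.0527]
dark 1288 [234. 216.] med [ 0.7764 -0.1721  0.017 ] lo [ 0.7292 -0.255   0.0045] hi [ 0.8184 -0.123   0.0301]
dark 258 [324. 409.] med [0.5218 0.2998 0.0105] lo [0.5065 0.2819 0.0072] hi [0.5344 0.3159 0.0281]
dark 44 [341. 410.] med [0.4932 0.2983 0.0102] lo [0.4887 0.286  0.0082] hi [0.4959 0.3065 0.0131]
dark 92 [337. 432.] med [0.4962 0.3351 0.007 ] lo [0.449  0.3219 0.0043] hi [0.5456 0.3479 0.0096]
```

```bash
python3 - <<'E'
from h import *
np.set_printoptions(precision=4,suppress=True)
def rect(p):
    (c,w,a)=cv2.minAreaRect(p[:,:2].astype(np.float32)*1000); b=cv2.boxPoints((c,w,a)); 
    e=max((b[1]-b[0],b[2]-b[1]),key=np.linalg.norm); y=np.degrees(np.arctan2(e[1],e[0])); return np.round(c,1),np.round(w,1),"yaw(y axis)",round((y-90+90)%180-90,2)
for n in("scene0","side0"):
    s=load(n); yy,xx=np.mgrid[0:480,0:640]; P=depth(s,np.c_[xx.ravel(),yy.ravel()]).reshape(480,640,3)
    hsv=cv2.cvtColor(s["frame"],cv2.COLOR_RGB2HSV)
    def sel(x0,x1,y0,y1,z0,z1,extra=True): return P[(P[...,0]>x0)&(P[...,0]<x1)&(P[...,1]>y0)&(P[...,1]<y1)&(P[...,2]>z0)&(P[...,2]<z1)&extra]
    print(n)
    q=sel(.505,.57,-.38,-.19,.113,.125); print("board top",len(q),rect(q),q.mean(0),q[:,1].min(),q[:,1].max(), np.degrees(np.polyfit(q[:,1],q[:,0],1)[0])*-1)
    q=sel(.42,.48,-.38,-.19,.113,.125); print("spare top",rect(q))
    bright=(hsv[...,1]<60)&(hsv[...,2]>120)
    q=sel(.5,.72,-.12,.13,.004,.06,bright); print("stand all",len(q),rect(q))
    q=sel(.5,.72,-.12,.13,.043,.06); print("stand lips",len(q),rect(q),q.mean(0))
    q=sel(.5,.72,-.12,.13,.053-.012,.06); 
    notg=~((hsv[...,0]>60)&(hsv[...,0]<95)&(hsv[...,1]>80))
    q=sel(.42,.6,.2,.37,.007,.016,notg); print("post base",len(q),rect(q))
    q=sel(.42,.6,.2,.37,.055,.063,(hsv[...,1]<70)); print("fin top",len(q),rect(q) if len(q) else"")
    bl=(hsv[...,0]>105)&(hsv[...,0]<125)&(hsv[...,1]>120)
    for z0,z1 in((.10,.112),(.085,.1),(.07,.085)):
        q=sel(.42,.6,.2,.37,z0,z1,bl); print("tails",z0,len(q),q.mean(0),q.min(0),q.max(0),rect(q))
E
```

```text
scene0
board top 401 (array([ 536.8, -284.6]), array([ 11.4, 139.6]), 'yaw(y axis)', np.float32(3.11)) [ 0.5375 -0.2858  0.1178] -0.3542049555567527 -0.214726926297597 3.662434532982564
spare top (array([ 446.9, -285.5]), array([ 11.5, 140.7]), 'yaw(y axis)', np.float32(3.65))
stand all 2195 (array([606.6,  11.4]), array([ 99.9, 163.1]), 'yaw(y axis)', np.float32(19.59))
stand lips 381 (array([606.6,  11. ]), array([ 33.5, 151.6]), 'yaw(y axis)', np.float32(19.36)) [0.6059 0.006  0.0472]
post base 1116 (array([510.9, 280.4]), array([109.3, 113. ]), 'yaw(y axis)', np.float32(15.38))
fin top 23 (array([511.4, 280.1]), array([ 5. , 66.7]), 'yaw(y axis)', np.float32(11.61))
tails 0.1 25 [0.5011 0.2826 0.1048] [0.4848 0.2692 0.1016] [0.5334 0.3038 0.1103] (array([509.6, 285.6]), array([45.6, 25.8]), 'yaw(y axis)', np.float32(-73.79))
tails 0.085 41 [0.4991 0.2818 0.0922] [0.487  0.2691 0.0851] [0.5327 0.2958 0.0995] (array([509.9, 285.7]), array([42.5, 28. ]), 'yaw(y axis)', np.float32(-79.46))
tails 0.07 43 [0.5024 0.2817 0.0771] [0.4905 0.2703 0.0707] [0.5291 0.2964 0.085 ] (array([509.
[... 534 characters left out ...]
4)) [0.6046 0.0153 0.047 ]
post base 2995 (array([509.8, 282.8]), array([109.4, 110.9]), 'yaw(y axis)', np.float32(15.22))
fin top 61 (array([510.8, 282.2]), array([ 5.3, 70.8]), 'yaw(y axis)', np.float32(15.22))
tails 0.1 70 [0.5009 0.2905 0.1047] [0.4836 0.2713 0.1001] [0.5311 0.3086 0.1085] (array([508. , 289.9]), array([46.1, 28. ]), 'yaw(y axis)', np.float32(-75.43))
tails 0.085 92 [0.4991 0.2897 0.0925] [0.4848 0.2721 0.0852] [0.5266 0.3073 0.0999] (array([508.4, 290.8]), array([41.7, 26.8]), 'yaw(y axis)', np.float32(-72.82))
tails 0.07 92 [0.5006 0.2889 0.0775] [0.4886 0.2703 0.0702] [0.5248 0.3065 0.085 ] (array([508.7, 288.9]), array([33.9, 29.7]), 'yaw(y axis)', np.float32(-74.2))
```

Request:
drive_effector:
  offsets: [0,0,0,-5,0.08]

```text
clock: 0.28
tool_pos: [0.1941, 0.6462, 0.2511]
orientation: [180.0, -0.0, -11.6]
force: [-0.6, 0.0, 1.5]
opening: 0.0828
gripper_force: 0.0
```

```bash
python3 -c "
from plant import ctrl, telemetry, snapshot
print(telemetry.get_obs()['joint_pos'])"
```

```text
[ 8.97869492e+01  2.05707971e+01  6.58591328e-01 -9.42181930e-03
 -7.01366467e+01 -1.14141147e+01]
```

```bash
cat >> h.py <<'E'
def go(x,y,z,yaw):
    from plant import ctrl, telemetry, snapshot
    o=telemetry.get_obs(); R=Ro.from_euler("xyz",[180,0,o["orientation"][2]],degrees=True).as_matrix()
    d=R.T@(np.array([x,y,z])-o["tool_pos"]); t=-((yaw-o["orientation"][2]+180)%360-180)
    print("delta",d.round(4),"turn",round(t,2),"dist",round(np.linalg.norm(d),3),"clock",round(o["clock"],2))
E
python3 -c "
from h import *
go(.51,.284,.25,-74.8)"
```

```text
delta [0.3824 0.2911 0.0011] turn 63.17 dist 0.481 clock 0.28
```

Request:
drive_effector:
  offsets: [0.05,0.038,0,8,0.08,0.1,0.075,0,16,0.08,0.15,0.114,0,25,0.08,0.2,0.152,0,33,0.08,0.25,0.19,0,42,0.08,0.3,0.228,0,50,0.08,0.35,0.265,0,58,0.08,0.382,0.291,0,63.2,0.08]

```text
clock: 1.27
tool_pos: [0.5104, 0.2817, 0.2514]
orientation: [180.0, -0.0, -75.2]
force: [-0.9, 0.7, 0.3]
opening: 0.08
gripper_force: 0.0
```

Request:
drive_effector:
  offsets: [0,0,0,0,0.08,0,0,0,0,0.08]

```text
clock: 1.52
tool_pos: [0.509, 0.2838, 0.2513]
orientation: [180.0, -0.0, -74.9]
force: [-0.4, -0.4, -0.8]
opening: 0.0799
gripper_force: 0.0
```

```bash
python3 -c "
from h import *
snap('wrist','w_clip')
go(.5365,-.2837,.25,-86.4)"
```

```text
delta [0.5555 0.1215 0.0014] turn 11.53 dist 0.569 clock 1.57
```

View pics/w_clip.png

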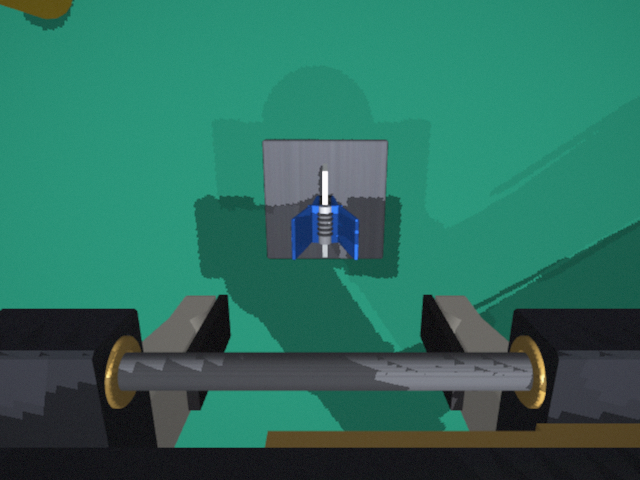

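The wrist view shows the clip at (325,228) straddling the fin, which runs from (325,172) to (325,256). The tails open symmetrically to columns 292 and 358. The base plate spans (263,140) to (388,258).

Request:
drive_effector:
  offsets: [0.06,0.013,0,2,0.06,0.12,0.026,0,4,0.06,0.18,0.04,0,6,0.06,0.24,0.053,0,8,0.06,0.3,0.066,0,9,0.06,0.36,0.079,0,10,0.06,0.42,0.092,0,11,0.06,0.48,0.105,0,11.5,0.06]

```text
clock: 2.58
tool_pos: [0.533, -0.2075, 0.2519]
orientation: [-180.0, -0.0, -86.3]
force: [0.9, 0.5, -0.5]
opening: 0.0601
gripper_force: 0.0
```

Request:
drive_effector:
  offsets: [0.05,0.01,0,0,0.06,0.076,0.017,0,0,0.06,0.076,0.017,0,0,0.06,0.076,0.017,0,0,0.06]

```text
clock: 3.08
tool_pos: [0.5208, -0.2827, 0.2515]
orientation: [-180.0, 0.0, -86.3]
force: [0.3, 0.7, -1.1]
opening: 0.0601
gripper_force: 0.0
```

```bash
python3 - <<'E'
from h import *
np.set_printoptions(precision=4,suppress=True)
s=load("w_clip")
m=px(mask(s,105,125,120,40)); P=depth(s,m)
k=(P[:,2]>.05)&(P[:,2]<.12); P=P[k]; a=np.radians(15.2)
c=np.array([.51,.282]); u=(P[:,:2]-c)@np.array([np.cos(a),np.sin(a)]); v=(P[:,:2]-c)@np.array([-np.sin(a),np.cos(a)])
for z in(.06,.07,.08,.09,.1):
    q=(P[:,2]>z)&(P[:,2]<z+.012); print(z,q.sum(),"u",u[q].min(),u[q].max(),"v",v[q].min(),v[q].max())
snap('wrist','w_board'); 
yy,xx=np.mgrid[0:300,0:640]
s=load("w_board"); P=depth(s,np.c_[xx.ravel(),yy.ravel()]); print(s["pos"],s["ori"])
for x0,x1 in((.51,.565),(.42,.475)):
    q=P[(P[:,0]>x0)&(P[:,0]<x1)&(P[:,1]<-.19)&(P[:,1]>-.38)&(P[:,2]>.113)&(P[:,2]<.125)]
    print(len(q),q.mean(0),q.min(0),q.max(0),np.polyfit(q[:,1],q[:,0],1),cv2.minAreaRect(q[:,:2].astype(np.float32)*1000))
E
```

```text
0.06 682 u -0.015780726484012672 0.012004328715649545 v -0.009652959033270148 0.020783661722062016
0.07 363 u -0.016901611726407355 0.01440642051110776 v -0.009622136705079372 0.019881559918561064
0.08 387 u -0.01927975590682824 0.01691130942740328 v -0.009438750784701562 0.01968980699532414
0.09 424 u -0.022111959366110594 0.01965600711929748 v -0.009612513911110832 0.020614046822097696
0.1 544 u -0.024386219763111363 0.02211807030735477 v -0.009406365752490013 0.02029163516789822
[ 0.5208 -0.2827  0.2515] [-179.9974    0.0095  -86.3449]
2205 [ 0.5362 -0.2995  0.1186] [ 0.528 -0.355  0.113] [ 0.5433 -0.2389  0.1212] [-0.0665  0.5163] ((536.2843627929688, -296.7425231933594), (8.680586814880371, 116.36102294921875), 4.012057781219482)
2335 [ 0.4472 -0.3044  0.1182] [ 0.4384 -0.3566  0.113 ] [ 0.4539 -0.2455  0.1212] [-0.0662  0.427 ] ((446.418701171875, -301.08447265625), (9.037121772766113, 110.81924438476562), 3.892839193344116)
```

View pics/w_board.png

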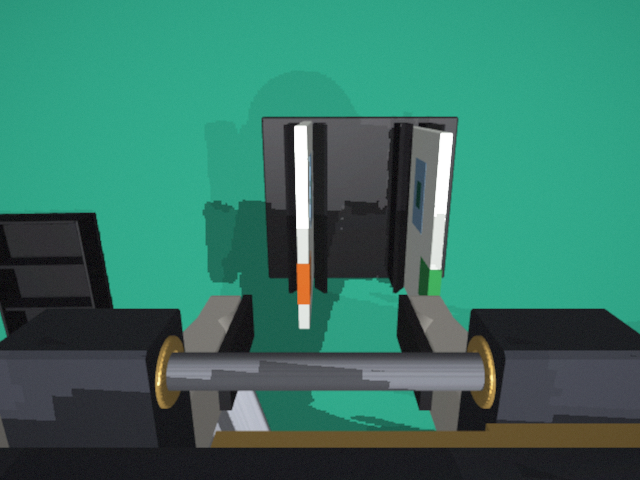

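The orange-marked board's top edge runs from (302,124) to (304,327) with the mark at (304,284). The spare is on the right with its green mark at (430,280), and the fingers at columns 200–250 and 400–450 straddle the first.

```bash
python3 -c "
from h import *
go(.5358,-.2837,.099,-86.25)"
```

```text
delta [ 0.0021 -0.0148  0.1526] turn -0.07 dist 0.153 clock 3.12
```

Request:
drive_effector:
  offsets: [0.002,-0.015,0,0,0.045,0.002,-0.015,0.05,0,0.045,0.002,-0.015,0.09,0,0.045,0.002,-0.015,0.125,0,0.045,0.002,-0.015,0.145,0,0.045,0.002,-0.015,0.153,0,0.045,0.002,-0.015,0.153,0,0.045]

```text
clock: 4.0
tool_pos: [0.5361, -0.2844, 0.0985]
orientation: [180.0, -0.0, -86.4]
force: [-0.1, 0.9, 0.7]
opening: 0.0454
gripper_force: 0.0
```

```bash
python3 -c "
from h import *
go(.5358,-.2837,.099,-86.25)"
```

```text
delta [-0.0008  0.0003 -0.0005] turn -0.12 dist 0.001 clock 4.0
```

Request:
drive_effector:
  offsets: [0,0,0,0,0,0,0,0,0,0,0,0,0,0,0,0,0,0,0,0,0,0,0,0,0]

```text
clock: 4.62
tool_pos: [0.5356, -0.2849, 0.0988]
orientation: [-180.0, -0.0, -86.4]
force: [0.7, 0.4, 2.2]
opening: 0.0076
gripper_force: 30.0
```

Request:
drive_effector:
  offsets: [0,0,-0.01,0,0,0,0,-0.03,0,0,0,0,-0.055,0,0,0,0,-0.085,0,0,0,0,-0.115,0,0,0,0,-0.14,0,0,0,0,-0.15,0,0,0,0,-0.15,0,0]

```text
clock: 5.62
tool_pos: [0.5355, -0.2848, 0.2489]
orientation: [-180.0, 0.0, -86.4]
force: [-0.4, 1.0, -1.9]
opening: 0.0077
gripper_force: 30.0
```

```bash
python3 - <<'E'
from h import *
np.set_printoptions(precision=4,suppress=True)
go(.6066,.0115,.249,-70.6)
for n in("scene","side"):
    s=snap(n,n+"1"); yy,xx=np.mgrid[0:480,0:640]; P=depth(s,np.c_[xx.ravel(),yy.ravel()])
    hsv=cv2.cvtColor(s["frame"],cv2.COLOR_RGB2HSV).reshape(-1,3)
    q=P[(P[:,0]>.49)&(P[:,0]<.59)&(P[:,1]<-.19)&(P[:,1]>-.38)&(P[:,2]>.13)&(P[:,2]<.235)&(hsv[:,1]<40)&(hsv[:,2]>120)]
    if len(q)>20:
        A=np.c_[q[:,1:],np.ones(len(q))]; c=np.linalg.lstsq(A,q[:,0],rcond=None)[0]; print(n,len(q),"x=ay+bz+c",c,"lean deg",np.degrees(c[1]),q.min(0),q.max(0))
E
```

```text
delta [-0.2913 -0.0894 -0.0001] turn -15.82 dist 0.305 clock 5.62
scene 115 x=ay+bz+c [-0.0456 -0.009   0.5274] lean deg -0.5159423432459288 [ 0.5341 -0.3546  0.157 ] [ 0.5452 -0.2158  0.2339]
side 121 x=ay+bz+c [-0.0183  0.0088  0.5262] lean deg 0.5014728872911145 [ 0.5176 -0.2786  0.1584] [ 0.5537 -0.2106  0.2349]
```

Request:
drive_effector:
  offsets: [-0.025,-0.008,0,-1.5,0,-0.07,-0.021,0,-4,0,-0.125,-0.038,0,-7,0,-0.18,-0.055,0,-10,0,-0.235,-0.072,0,-13,0,-0.275,-0.084,0,-15,0,-0.291,-0.0894,0,-15.8,0,-0.291,-0.0894,0,-15.8,0]

```text
clock: 6.72
tool_pos: [0.6064, 0.0119, 0.2473]
orientation: [179.9, 0.0, -70.5]
force: [-0.5, 0.0, -0.6]
opening: 0.0078
gripper_force: 30.0
```

Request:
drive_effector:
  offsets: [0,0,0,0,0,0,0,0,0,0]

```text
clock: 6.98
tool_pos: [0.6063, 0.01, 0.2485]
orientation: [180.0, -0.0, -70.7]
force: [-0.2, -0.4, -1.0]
opening: 0.008
gripper_force: 30.0
```

```bash
python3 - <<'E'
from h import *
np.set_printoptions(precision=4,suppress=True)
go(.6066,.0115,.12,-70.6)
s=snap("wrist","w_stand"); yy,xx=np.mgrid[0:480,0:640]; P=depth(s,np.c_[xx.ravel(),yy.ravel()])
hsv=cv2.cvtColor(s["frame"],cv2.COLOR_RGB2HSV).reshape(-1,3)
a=np.radians(19.4); d=P[:,:2]-[.6066,.0115]; u=d@[np.cos(a),np.sin(a)]; v=d@[-np.sin(a),np.cos(a)]
br=(hsv[:,1]<70)&(hsv[:,2]>60)&(abs(u)<.08)&(abs(v)<.12)
for z0,z1 in((.043,.052),(.005,.012)):
    q=br&(P[:,2]>z0)&(P[:,2]<z1); print(z0,q.sum(),u[q].min(),u[q].max(),v[q].min(),v[q].max())
    for s_ in(-1,1):
        w=q&(u*s_>0); print("  side",s_,u[w].min(),u[w].max(),np.polyfit(v[w],u[w],1))
q=(P[:,2]>.262)&(P[:,2]<.274)&(abs(u)<.03)&(abs(v)<.1)&(hsv[:,2]>100)
print("board top",q.sum(),u[q].min(),u[q].max(),v[q].min(),v[q].max(),np.median(P[q,2]))
E
```

```text
delta [-0.0013 -0.0008  0.1285] turn -0.11 dist 0.128 clock 6.97
0.043 2191 -0.01756588381832208 0.015132921787327124 -0.07553883383877655 0.06929921624015085
  side -1 -0.01756588381832208 -0.009505965145963028 [-0.0138 -0.0153]
  side 1 0.0076488271690297194 0.015132921787327124 [0.0058 0.0121]
0.005 12371 -0.05088855224451324 0.048902070602719165 -0.08025460342105753 0.07876770353395675
  side -1 -0.05088855224451324 -2.547727517678204e-06 [-0.0364 -0.0341]
  side 1 7.579898715935456e-07 0.048902070602719165 [0.0237 0.0321]
board top 6416 -0.01087967586064914 0.007843650717811072 -0.07145059720306676 0.01935796284998471 0.2682180355896311
```

View pics/w_stand.png

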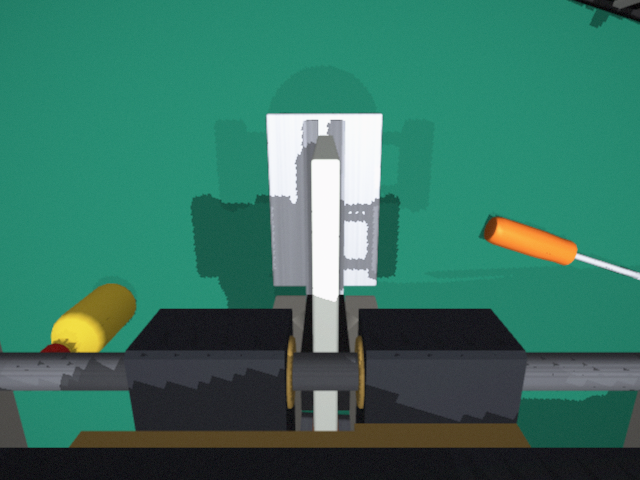

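The held board's top edge runs down column 325 from (325,160), centred over the stand slot at columns 305–343. The stand spans (267,114) to (382,286). Nothing is in the way, so I'll lower it.

Request:
drive_effector:
  offsets: [-0.001,0,0.03,0,0,-0.001,0,0.065,0,0,-0.001,0,0.09,0,0,-0.001,0,0.102,0,0,-0.001,0,0.11,0,0,-0.001,0,0.118,0,0]

```text
clock: 7.78
tool_pos: [0.6069, 0.0121, 0.1311]
orientation: [-179.9, -0.0, -70.6]
force: [0.4, -0.1, -1.2]
opening: 0.008
gripper_force: 30.0
```

Request:
drive_effector:
  offsets: [0,0,0.006,0,0,0,0,0.012,0,0,0,0,0.018,0,0,0,0,0.024,0,0,0,0,0.029,0,0,0,0,0.031,0,0,0,0,0.031,0,0]

```text
clock: 8.65
tool_pos: [0.6062, 0.0121, 0.0995]
orientation: [180.0, -0.0, -70.6]
force: [-0.6, -0.2, -0.9]
opening: 0.0079
gripper_force: 30.0
```

Request:
drive_effector:
  offsets: [0,0,0.001,0,0,0,0,0.002,0,0,0,0,0.002,0,0]

```text
clock: 9.02
tool_pos: [0.6065, 0.0122, 0.0988]
orientation: [-179.9, -0.0, -70.6]
force: [-2.0, 0.9, 6.2]
opening: 0.0076
gripper_force: 30.0
```

Request:
drive_effector:
  offsets: [0,0,0,0,0.03,0,0,0,0,0.05,0,0,0,0,0.05,0,0,-0.02,0,0.06,0,0,-0.06,0,0.06,0,0,-0.1,0,0.06,0,0,-0.145,0,0.06,0,0,-0.15,0,0.06]

```text
clock: 10.02
tool_pos: [0.608, 0.0124, 0.2515]
orientation: [-179.6, -0.1, -70.6]
force: [-0.0, 0.2, -0.8]
opening: 0.0594
gripper_force: 0.0
```

```bash
python3 - <<'E'
from h import *
np.set_printoptions(precision=4,suppress=True)
a=np.radians(19.4)
for n in("scene","side","wrist"):
    s=snap(n,n+"2"); yy,xx=np.mgrid[0:480,0:640]; P=depth(s,np.c_[xx.ravel(),yy.ravel()])
    d=P[:,:2]-[.6066,.0115]; u=d@[np.cos(a),np.sin(a)]; v=d@[-np.sin(a),np.cos(a)]
    hsv=cv2.cvtColor(s["frame"],cv2.COLOR_RGB2HSV).reshape(-1,3)
    q=(P[:,2]>.113)&(P[:,2]<.125)&(abs(u)<.03)&(abs(v)<.1)
    if n=="wrist": q&=(yy.ravel()<300)
    o=q&(hsv[:,0]>6)&(hsv[:,0]<20)&(hsv[:,1]>150)
    print(n,"top",q.sum(),P[q].mean(0),"z",np.median(P[q,2]),"u",u[q].min(),u[q].max(),"v",v[q].min(),v[q].max(),cv2.minAreaRect(P[q][:,:2].astype(np.float32)*1000)); 
    if o.any(): print("  mark",o.sum(),P[o].mean(0),"u",u[o].mean(),"v",v[o].min(),v[o].max())
E
```

```text
scene top 255 [0.608  0.0097 0.1182] z 0.11842562577317373 u -0.004284653234068745 0.004824022456638766 v -0.06901593873293015 0.07129718437291549 ((606.390869140625, 12.64105224609375), (8.910478591918945, 140.31787109375), 19.236637115478516)
  mark 44 [0.5957 0.0451 0.1185] u 0.00082872119936373 v 0.020725873651893496 0.04979626910922424
side top 231 [0.6052 0.0184 0.1179] z 0.1180891258530492 u -0.00413499265016148 0.004881615210288491 v -0.06944523053792588 0.07208333058679403 ((606.6982421875, 12.933616638183594), (8.82729434967041, 141.5175018310547), 19.74350929260254)
  mark 45 [0.596  0.046  0.1183] u 0.0015069331829071478 v 0.022297508633335524 0.052104379746715765
wrist top 2139 [ 0.6111 -0.0042  0.1187] z 0.11872075485680811 u -0.005235209396935976 0.00298888133996263 v -0.06937643576076787 0.04241422333900684 ((610.04541015625, -1.578857421875), (8.22304916381836, 111.7934341430664), 19.42999839782715)
  mark 357 [0.5955 0.0407 0.1192] u -0.0007723876062566973 v 0.020387274974747613 0.04241422333900684
```

```bash
python3 -c "
from h import *
go(.5084,.2873,.22,-74.8)"
```

```text
delta [-0.2919  0.0007  0.0271] turn 4.17 dist 0.293 clock 10.18
```

Request:
drive_effector:
  offsets: [-0.04,0,0,0.5,0.075,-0.1,0,0,1,0.075,-0.16,0,0,2,0.075,-0.22,0,0.005,3,0.075,-0.265,0.0005,0.015,4,0.075,-0.292,0.0007,0.027,4.2,0.075,-0.292,0.0007,0.027,4.2,0.075,-0.292,0.0007,0.027,4.2,0.075]

```text
clock: 11.18
tool_pos: [0.5085, 0.2868, 0.2196]
orientation: [179.9, -0.1, -74.8]
force: [-0.5, 0.3, -0.0]
opening: 0.075
gripper_force: 0.0
```

```bash
python3 - <<'E'
from h import *
np.set_printoptions(precision=4,suppress=True)
s=snap("wrist","w_clip2"); yy,xx=np.mgrid[0:480,0:640]
P=depth(s,px(mask(s,105,125,120,40))); a=np.radians(15.2)
R=Ro.from_euler("xyz",s["ori"],degrees=True).as_matrix(); T=(P-s["pos"])@R
print(s["pos"],s["ori"])
for z in(.085,.095,.102):
    q=(P[:,2]>z)&(P[:,2]<z+.01); print(z,q.sum(),"tool x",T[q,0].min(),T[q,0].max(),"y",T[q,1].min(),T[q,1].max(),cv2.minAreaRect(P[q][:,:2].astype(np.float32)*1000))
go(.5084,.2873,.099,-74.8)
E
```

```text
[0.5085 0.2868 0.2196] [179.9078  -0.0642 -74.7989]
0.085 431 tool x -0.014886340381082861 0.014474473898122052 y -0.018421044385916817 0.020508944364099127 ((507.2259521484375, 286.5784606933594), (38.93130111694336, 29.362125396728516), 15.220556259155273)
0.095 478 tool x -0.014916884209211763 0.014616901829583001 y -0.022569589871905684 0.023460115852643026 ((507.8259582519531, 286.80859375), (45.91161346435547, 29.54928970336914), 14.881654739379883)
0.102 584 tool x -0.014946339700700424 0.01456859263090376 y -0.022569589871905684 0.024034607275922583 ((507.54254150390625, 286.66156005859375), (46.60673904418945, 29.48622703552246), 15.158056259155273)
delta [-0.0007  0.0002  0.1211] turn -0.04 dist 0.121 clock 11.22
```

View pics/w_clip2.png

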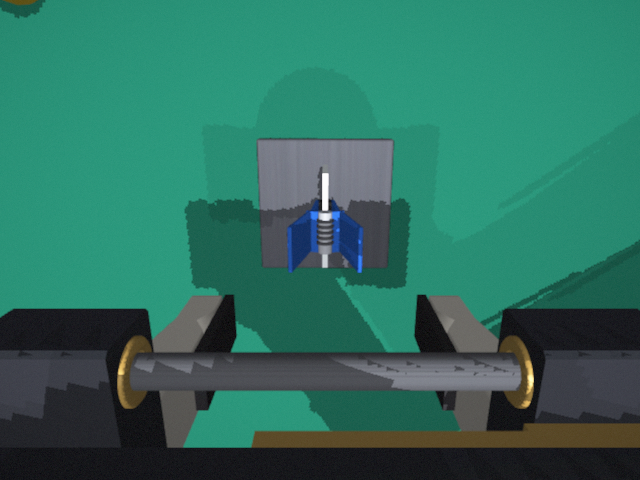

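The clip is at (325,235), with its tail edges at columns 288 and 362. It is centred in tool x and y to within 1 mm, so I'll descend onto it.

Request:
drive_effector:
  offsets: [0,0.0004,0.03,0,0.075,0,0.0004,0.065,0,0.075,0,0.0004,0.095,0,0.075,0,0.0004,0.113,0,0.075,0,0.0004,0.121,0,0.075,0,0.0004,0.121,0,0.075]

```text
clock: 11.98
tool_pos: [0.5086, 0.2867, 0.0996]
orientation: [180.0, -0.0, -74.9]
force: [0.2, 0.2, 0.5]
opening: 0.0748
gripper_force: 0.0
```

Request:
drive_effector:
  offsets: [0,0,0,0,0,0,0,0,0,0,0,0,0,0,0,0,0,0,0,0,0,0,0,0,0,0,0,0,0,0]

```text
clock: 12.72
tool_pos: [0.5088, 0.2878, 0.1014]
orientation: [-179.9, 0.0, -74.8]
force: [-3.2, -1.8, 12.2]
opening: 0.0249
gripper_force: 30.0
```

Request:
drive_effector:
  offsets: [0,0,-0.004,0,0,0,0,-0.012,0,0,0,0,-0.024,0,0,0,0,-0.04,0,0,0,0,-0.06,0,0,0,0,-0.09,0,0,0,0,-0.12,0,0,0,0,-0.14,0,0]

```text
clock: 13.72
tool_pos: [0.5086, 0.2875, 0.2424]
orientation: [-179.9, 0.1, -74.8]
force: [0.6, -0.2, -0.6]
opening: 0.0253
gripper_force: 30.0
```

Request:
drive_effector:
  offsets: [0,0,0,0,0,0,0,0,0,0,0,0,0,0,0]

```text
clock: 14.1
tool_pos: [0.5079, 0.2869, 0.2387]
orientation: [179.9, -0.0, -74.8]
force: [-0.2, -0.0, -0.5]
opening: 0.0251
gripper_force: 30.0
```

```bash
python3 - <<'E'
from h import *
np.set_printoptions(precision=4,suppress=True)
from plant import ctrl, telemetry, snapshot
o=telemetry.get_obs(); R=Ro.from_euler("xyz",o["orientation"],degrees=True).as_matrix()
for n in("scene","side"):
    s=snap(n,n+"3"); p=px(mask(s,103,125,110,40)); P=depth(s,p); T=(P-o["tool_pos"])@R
    k=(abs(T)<.12).all(1); T=T[k]; p=p[k]; print(n,k.sum(),p.min(0),p.max(0))
    for z in np.arange(-.02,.085,.01):
        q=(T[:,2]>z)&(T[:,2]<z+.01)
        if q.sum()>3: print(round(z,3),q.sum(),"x",T[q,0].min(),T[q,0].max(),"y",T[q,1].min(),T[q,1].max())
a=cv2.imread("pics/scene3.png"); b=cv2.imread("pics/side3.png")
f=lambda i,c:cv2.resize(i[c[1]-50:c[1]+50,c[0]-50:c[0]+50],(400,400),interpolation=cv2.INTER_CUBIC)
R_=[]
for n,i in(("scene3",a),("side3",b)):
    s=load(n); C=s["R"]@(o["tool_pos"]-[0,0,.04])+s["t"]; ff=240/np.tan(np.radians(float(s["fovy"]))/2)
    R_.append(f(i,(int(C[0]/C[2]*ff+s["cx"]),int(C[1]/C[2]*ff+s["cy"]))))
cv2.imwrite("pics/clip3.png",np.hstack(R_))
E
```

```text
scene 276 [373  98] [390 137]
-0.01 35 x -0.013076839713127715 0.01576618959093369 y -0.013366476546652739 0.013126296253337676
0.0 24 x -0.015464690000851346 0.016352452642006576 y -0.012751898927283623 0.012047199706452941
0.01 26 x -0.010453981332784306 0.016263867393913584 y -0.013562700094677037 0.014410847270601134
0.02 33 x -0.01167015741357034 0.016861707614781795 y -0.013978105036064286 0.011610137494069079
0.03 49 x -0.013050709024460552 0.017909292846582745 y -0.013071856374114137 0.013752233534271591
0.04 31 x -0.013207741728358757 0.018569060521975482 y -0.014015429664288807 0.012256862793689621
0.05 29 x -0.008330137831396196 0.01814765704650187 y -0.015413791973911978 0.014683788078509103
0.06 42 x -0.013920364447997777 0.01679942290864639 y -0.017941221257028482 0.015344736700916666
0.07
[... 400 characters left out ...]
14613790469909628
0.01 47 x -0.016813987694155586 0.007204886784283592 y -0.013544556192503054 0.012589739756579815
0.02 39 x -0.015460837353321547 0.008333656158854574 y -0.013220909048405578 0.014521736004438537
0.03 120 x -0.016434937235768284 0.014414678512468472 y -0.014024382846752712 0.010835369086318873
0.04 33 x -0.016295708752856485 0.007820949869314097 y -0.013938118085139943 0.011775084807632053
0.05 48 x -0.01617090851778501 0.011981971912310025 y -0.015470677896450848 0.012301094398098523
0.06 60 x -0.01618050296355674 0.011992913726861665 y -0.016982237454695043 0.01467970257098171
0.07 4 x -0.014853186017372816 0.000722277954185002 y -0.016737682214808217 0.014844138998939027
```

View pics/clip3.png

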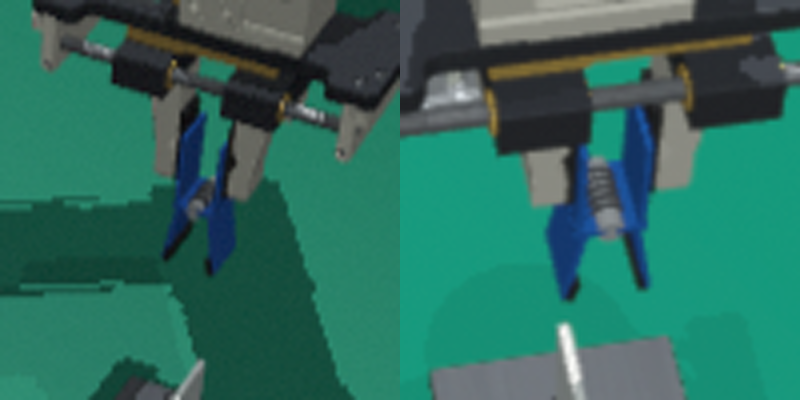

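The clip hangs upright between the fingers, tails parallel and both jaws wide open, clear of the fin below. Next I'll carry it over the mark.

```bash
python3 -c "
from h import *
go(.5948,.0455,.24,-70.6)"
```

```text
delta [ 0.2558 -0.0205 -0.0012] turn -4.22 dist 0.257 clock 14.2
```

Request:
drive_effector:
  offsets: [0.025,-0.002,-0.001,-0.5,0,0.065,-0.005,-0.001,-1,0,0.115,-0.009,-0.001,-2,0,0.165,-0.013,-0.001,-3,0,0.21,-0.017,-0.001,-4,0,0.24,-0.0195,-0.001,-4.2,0,0.256,-0.0205,-0.001,-4.2,0,0.256,-0.0205,-0.001,-4.2,0]

```text
clock: 15.2
tool_pos: [0.5952, 0.0449, 0.2401]
orientation: [180.0, 0.0, -70.7]
force: [-0.1, 0.5, -0.7]
opening: 0.0253
gripper_force: 30.0
```

Request:
drive_effector:
  offsets: [0,0,0,0,0,0,0,0,0,0,0,0,0,0,0]

```text
clock: 15.58
tool_pos: [0.595, 0.0463, 0.2406]
orientation: [-180.0, 0.0, -70.6]
force: [-0.0, 0.5, -0.9]
opening: 0.0253
gripper_force: 30.0
```

```bash
python3 - <<'E'
from h import *
np.set_printoptions(precision=4,suppress=True)
from plant import ctrl, telemetry, snapshot
o=telemetry.get_obs(); R=Ro.from_euler("xyz",o["orientation"],degrees=True).as_matrix()
pc=lambda v:np.percentile(v,[3,97])
for n in("scene","side"):
    s=snap(n,n+"4"); p=px(mask(s,103,125,110,40)); P=depth(s,p); T=(P-o["tool_pos"])@R
    k=(abs(T)<.1).all(1); T=T[k]
    print(n,k.sum(),"x",pc(T[:,0]),"y upper",pc(T[T[:,2]<.02,1]),"y low",pc(T[T[:,2]>.06,1]),"z",np.sort(T[:,2])[[0,3,8,-9,-4,-1]])
    yy,xx=np.mgrid[0:480,0:640]; P=depth(s,np.c_[xx.ravel(),yy.ravel()]); hsv=cv2.cvtColor(s["frame"],cv2.COLOR_RGB2HSV).reshape(-1,3)
    T=(P-o["tool_pos"])@R
    q=(P[:,2]>.113)&(P[:,2]<.124)&(abs(T[:,1])<.03)&(abs(T[:,0])<.13)
    m=q&(hsv[:,0]>4)&(hsv[:,0]<20)&(hsv[:,1]>130)
    w=T[q]; print(" board top y@x=0",np.polyval(np.polyfit(w[:,0],w[:,1],1),0),"slope",np.polyfit(w[:,0],w[:,1],1)[0],"y",pc(w[:,1]),"x",w[:,0].min(),w[:,0].max(),"z",np.median(w[:,2]))
    if m.any(): print(" mark x",T[m,0].min(),T[m,0].max(),"y",pc(T[m,1]))
go(.5948,.0455,.179,-70.6)
E
```

```text
scene 336 x [-0.0118  0.0156] y upper [-0.0128  0.0127] y low [-0.0168  0.0145] z [-0.0127 -0.0103 -0.0096  0.069   0.0708  0.0721]
 board top y@x=0 -0.00033983279645888873 slope 0.0033237133576825314 y [-0.004   0.0042] x -0.03375738409557561 0.10632467889144755 z 0.12218721709310668
 mark x -0.013317252922223891 0.015765892722122123 y [-0.0041  0.0038]
side 321 x [-0.016   0.0104] y upper [-0.0133  0.0137] y low [-0.0171  0.0136] z [-0.0118 -0.0103 -0.0092  0.07    0.0715  0.073 ]
 board top y@x=0 -0.00034631980179323043 slope -0.004184290045260782 y [-0.0043  0.004 ] x -0.0354254863047267 0.10567148104550544 z 0.12274435657428362
 mark x -0.01653021932078603 0.014278036830508078 y [-0.0044  0.0031]
delta [0.0004 0.0004 0.0617] turn 0.02 dist 0.062 clock 15.68
```

Request:
drive_effector:
  offsets: [0,-0.0005,0.008,0,0,0,-0.0005,0.02,0,0,0,-0.0005,0.032,0,0,0,-0.0005,0.044,0,0,0,-0.0005,0.054,0,0,0,-0.0005,0.06,0,0,0,-0.0005,0.0615,0,0,0,-0.0005,0.0615,0,0]

```text
clock: 16.68
tool_pos: [0.5958, 0.0457, 0.1793]
orientation: [-180.0, -0.0, -70.6]
force: [-0.1, 0.9, -0.7]
opening: 0.0249
gripper_force: 30.0
```

Request:
drive_effector:
  offsets: [0,0,0,0,0,0,0,0,0,0,0,0,0,0,0,0,0,0,0,0]

```text
clock: 17.18
tool_pos: [0.5956, 0.0457, 0.1792]
orientation: [-180.0, -0.0, -70.6]
force: [-1.1, 1.2, -0.5]
opening: 0.0252
gripper_force: 30.0
```

```bash
python3 - <<'E'
from h import *
np.set_printoptions(precision=4,suppress=True)
from plant import ctrl, telemetry, snapshot
o=telemetry.get_obs(); R=Ro.from_euler("xyz",o["orientation"],degrees=True).as_matrix()
pc=lambda v:np.percentile(v,[3,97]); out=[]
for n in("scene","side"):
    s=snap(n,n+"5"); p=px(mask(s,103,125,110,40)); P=depth(s,p); T=(P-o["tool_pos"])@R
    k=(abs(T)<.08).all(1)&(abs(T[:,1])<.025)&(abs(T[:,0])<.025); T=T[k]; p=p[k]
    print(n,k.sum(),"x",pc(T[:,0]),"y up",pc(T[T[:,2]<.02,1]),"y low",pc(T[T[:,2]>.058,1]),"z",np.sort(T[:,2])[[0,3,8,-9,-4,-1]])
    yy,xx=np.mgrid[0:480,0:640]; P=depth(s,np.c_[xx.ravel(),yy.ravel()]); hsv=cv2.cvtColor(s["frame"],cv2.COLOR_RGB2HSV).reshape(-1,3); T=(P-o["tool_pos"])@R
    q=(P[:,2]>.113)&(P[:,2]<.124)&(abs(T[:,1])<.02)&(T[:,0]>.03)&(T[:,0]<.13)&(hsv[:,1]<60)
    w=T[q]; print(" board y@0",np.polyval(np.polyfit(w[:,0],w[:,1],1),0),w[:,0].max(),np.median(w[:,2]))
    c=p.mean(0).astype(int); i=s["frame"][c[1]-40:c[1]+40,c[0]-40:c[0]+40,::-1]; out.append(cv2.resize(i,(400,400),interpolation=cv2.INTER_CUBIC))
cv2.imwrite("pics/final.png",np.hstack(out))
E
```

```text
scene 298 x [-0.0117  0.0156] y up [-0.0127  0.0148] y low [-0.0166  0.0145] z [-0.0116 -0.0102 -0.0097  0.0706  0.0717  0.0741]
 board y@0 0.00012400913640958449 0.1054298955940917 0.060690669687142554
side 301 x [-0.0164  0.0106] y up [-0.0134  0.0128] y low [-0.017   0.0127] z [-0.0154 -0.0113 -0.0093  0.0694  0.0716  0.0739]Traceback (most recent call last):
  File "<stdin>", line 12, in <module>
    raise TypeError("expected non-empty vector for x")
TypeError: expected non-empty vector for x
```

```bash
python3 - <<'E'
from h import *
out=[]
for n in("scene5","side5"):
    s=load(n); C=s["R"]@np.array([.595,.0457,.13])+s["t"]; f=240/np.tan(np.radians(float(s["fovy"]))/2)
    x,y=int(C[0]/C[2]*f+s["cx"]),int(C[1]/C[2]*f+s["cy"]); out.append(cv2.resize(s["frame"][y-40:y+40,x-40:x+40,::-1],(400,400),interpolation=cv2.INTER_CUBIC))
cv2.imwrite("pics/final.png",np.hstack(out))
E
```

```text
(no output)
```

View pics/final.png

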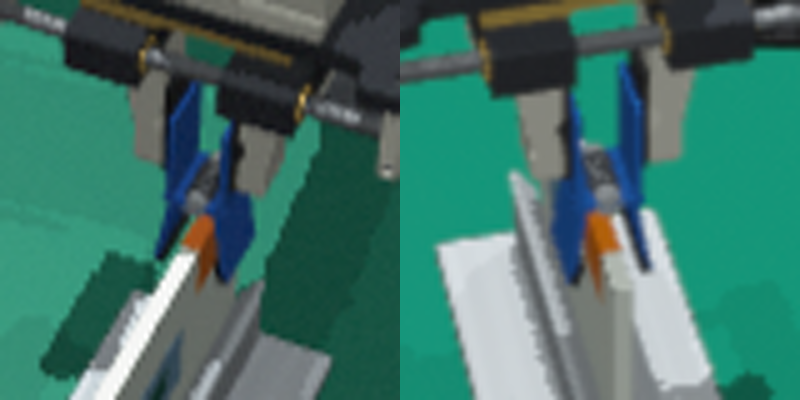

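The orange edge sits between the open jaws (mark at about (200,235) in the left crop and (602,240) in the right), with space on both sides and below the pin. I'll hand it in.

```bash
python3 -c "
from plant import ctrl, telemetry, snapshot
print(ctrl.close_job())"
```

```text
the job is handed in; nothing more can be done
None
```

I handed the job in at about 17 s of the 58 s limit: the board stands in the stand's slot, and the clip is held squeezed open around its top edge at the orange mark, with no contact visible in the last two views. No verdict came back.

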